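# Seat the splined drill chuck in the setting block and hold it down

### The arm

A 6-joint arm with a two-finger parallel gripper is mounted at the origin on the work surface. World frame = base frame: x ahead of the robot, y to its left, z up, the work surface at z = 0. Lengths are in mm, angles in rad, forces in N, time in s.
With the tool pointing down it reaches from about 350 to 975 mm from the base axis. Payload 7.1 kg.
Tool frame: the origin (TCP) lies on the centre line of the jaws, within the pads' length; the fingertips stand 17 mm ahead of it and the grasp point (between the pads) lies 2 mm behind it (tip_extent is the distance from the TCP to the fingertips, in mm); z points along the fingers, y is the line along which they close (so a half turn about z gives the same grasp; the last joint's range is limited). The gripper opens to 88 mm and grips with 3 to 60 N. Pads are 20 mm wide; open, the fingers measure 115 mm over their backs; the gripper's body (75 mm by 178 mm) begins 61 mm behind the grasp point.
Start: joints at [-0.019, 0.423, 1.63, -0, 1.089, -0.019], TCP at [624.984, 0.026, 239.675] pointing down, gripper open.
Joint ranges: [-3, 3], [-0.9, 2.11], [0.09, 2.58], [-1.31, 4.45], [0.11, 2.69], [-2.54, 2.54]. Speed limits (rad/s): [2.39, 2.39, 3.01, 3.14, 3.14, 3.14].

### API

Orientations are given as a rotation vector (axis times angle).
In Python, from workcell import get_obs, get_image, camera_model, close_job, look_for, outline_of, pinpoint, tip_extent gives the robot as it stands.
- The arm moves only by the shell command python3 -m jog 'ROWS'. ROWS is text: rows parted by semicolons, each of 7 numbers parted by spaces: the shift along the tool's x, y, z as a fraction of full scale, then the turn, a rotation vector about the tool's x, y, z as a fraction of full scale, then the closure, from -1 (fully open) to 1 (shut). A call has 1 to 8 rows; each row is the pose to reach, as a shift and turn from the pose commanded when the call began, along the tool's axes at that moment; what a row does not reach only later rows make up. Full scale, the value 1, is 0.2 m for a shift and 30 degrees for a turn. A row lasts 1/10 s, in which the tool goes at most 50 mm and 8.59 degrees, less where a joint would pass 70% of its speed; a pose out of reach is approached as far as the arm can. A call with a number of a shift or a turn outside -1 to 1 is refused whole. A call with a gripper value outside its range is refused whole. The fingers move at their own pace and stop on an object; the grip force is fixed at half the most. Time passes only in rows, so rows that repeat a pose let the fingers close. It gives the time, the measured TCP pose, the force, the opening and the grip force at its end, in the units of the state.
- get_obs(): the state, without advancing time (a new reading comes with each control period).
- get_image(name): name is "scene" or "side" or "wrist"; returns the picture (384x512x3 uint8, red, green, blue); there is no depth.
- camera_model(name): a dict with "fx", "fy", "cx", "cy" (pixels), "origin" and "orientation" of the camera in the world; the wrist camera has in their place "tool_from_camera" (4x4, takes a point from camera to tool coordinates, whose origin is the TCP and whose axes are the flange's). Camera axes: x right, y down, z forward; pixel columns grow to the right and rows downward; lengths in mm; the calibration is good to about 2 mm. The wrist camera is an equidistant fisheye: a pixel r from the principal point sees the ray r / f radians off the axis. A picture is of the moment at which its call begins: read the wrist's pose just before it. camera_model takes no time and is no camera call.
- close_job(): hands the job in; it is judged then, once.
Trained networks look in the newest picture that a camera, given by its name, has taken for a name from the list of things; names that differ only in an ending like _2 or _b are one class to them, and where a whole thing is asked for, a point or a joint stands for the part that bears it (a point fixed in the world has none). Each returns a list of dicts, best first, with "confidence" (0 to 1); they miss things now and then, are a little off and sometimes report something else, mostly with a low value. They report only what shows in the picture. A call takes as long as a camera call. They do not tell look-alikes from the thing itself.
- look_for(target, camera): "xyz" ([x, y, z] in mm, in the coordinates of the camera as it stood for that picture, good to about 4 mm: the middle of the surface that is visible of it).
- outline_of(target, camera): "mask" (384x512 bool, what is visible of it).
- pinpoint(target, camera): "xyz" ([x, y, z] in mm, in the coordinates of the camera as it stood for that picture, good to about 4 mm: a listed point, or the origin of a listed thing).
The state is a dict: "t": time; "qpos": joint angles; "qvel": joint speeds; "joint_torque": joint torques, N m; "ee_pos": TCP position; "orientation": TCP orientation; "ft_force": force on the tool from outside, world axes, zero at the start; "moment": the same for the moment, N m; "width": finger opening in mm; "grasp_force": force on a finger pad.
Only numpy, scipy, OpenCV 4.12 (cv2) and the standard library are available. Lean on these libraries where they do the work, as an engineer would, in place of code of your own. Each camera call takes 0.05 s, during which the arm holds its last target. There are 200 camera calls.

### The job

Pull the drill chuck with the orange collar up off the tool rail, past the two sprung catches that hold its collar, and put it stem down into the cross-slotted socket of the blue-based setting block, turned so that its splines mesh with the slots. Push it fully home against the spring in the socket, so that its collar sits flush on the block, and finish while still gripping it and pressing it down, because the spring lifts it again if you let go. Leave the other two tools standing on the rail and everything else on the bench where it is.

Things in the scene. Friction and masses are not known exactly. Their poses are not given: they have to be found in the camera images.
- chuck: Drill chuck, 0.25 to 0.43 kg, upright. Origin on its axis at the shoulder (underside of the orange collar), z up. Collar tapers from 48 mm diameter at the shoulder to 39 mm, 13 mm high. Starts in any of the rail's three holes, shoulder on the plate, its x turned up to 40 degrees from the rail's x. Four-fold symmetric: any quarter turn fits the socket.
- chuck_grip (a point): Where to grip, on the chuck's axis 37 mm above its shoulder; axes as the chuck. Dark square grip 30 x 30 mm, 13 to 58 mm above the shoulder, flats facing the chuck's +-x and +-y. Above it a bright steel nose cone (27 to 17 mm diameter) up to 70 mm.
- stem_tip (a point): Lower end of the chuck's stem, 32 mm below the shoulder; axes as the chuck. The stem: four splines in a cross along the chuck's +-x and +-y (square to the grip's flats), each 8 mm wide, 30 mm tip to tip across, down to 22 mm below the shoulder; then a round pilot 11 mm in diameter down to 32 mm.
- rail: Tool rail, fixed: aluminium plate 60 x 320 mm, 8 mm thick, top 60 mm above the bench, blue end legs. Origin at bench level under its centre; y along the rail, x across, z up. Three 35 mm holes on its centre line, at y = -100, 0, +100 mm. Stems hang through the holes.
- catches (a point): Middle of the rail plate's top. On the +y and -y side of each hole a sprung brass ball (8 mm) overlaps the tapered collar by about 4 mm, in front of a black housing 18 mm high, 36 to 46 mm from the hole's axis. Pulling straight up about 15 mm with 8 to 14 N (weight included) pushes the balls aside.
- block: The setting block, fixed: blue base plate 110 x 110 x 12 mm with a bare steel block 56 x 56 mm on its middle, top face 62 mm above the bench. Origin at bench level under the socket's axis, z up; the socket's cross slots run along its x and y.
- socket_mouth (a point): Centre of the socket's mouth, on the block's top face, 62 mm above the bench; axes as the block. Two crossed slots along x and y, 10.6 mm wide, 33 mm end to end, 50 mm deep. Not lined up, the splines stop on the face, shoulder 22 mm above it, pilot in the socket; within about 5 degrees and 1.3 mm the stem drops in. Home: shoulder on the face.
- ejector (a joint): The red sprung ejector pin in the bottom of the socket: 0 at rest, with its top 20 mm below the mouth, positive as it is pushed down (m). The stem's tip meets it with the shoulder 12 mm above the mouth; it pushes up with 6 N there and 12 N with the chuck fully home (0.012).
- countersink: Bystander on the rail: tool with a blue collar, round black grip 28 mm in diameter and a brass tip 72 mm above its shoulder; origin on its axis at the shoulder.
- holesaw: Bystander on the rail: tool with a bare steel collar and a green hole saw 38 mm in diameter, top 72 mm above its shoulder; origin on its axis at the shoulder.
- offcut: Bystander: grey-faced chipboard offcut, 80 x 100 x 19 mm, origin at the centre of its underside.
- oil: Bystander: yellow oil bottle, 52 mm diameter, 130 mm high, origin at the centre of its underside.
- screwdriver: Bystander: screwdriver with a red handle, lying on the bench.
- chuck_key: Bystander: small steel T-shaped chuck key lying on the bench, about 70 x 68 mm.
- brush: Bystander: bench brush lying on the bench.
- bit_tin: Bystander: green tin, 64 mm diameter, 55 mm high, origin at the centre of its underside.
There are look-alikes about, which are no part of the job. Of the things like the block, leave any that is purple or yellow; of the rest the smaller one is meant.

How it is judged:
By the outcome, as a careful person would: the job done as asked, in the order asked, and still so for the second after the job is handed in, while the arm keeps its last pose, push and grip.
It also fails if it takes over 45 s, if anything falls off the work surface, if the arm or the gripper's body presses on something with over 40 N, if the wrist force passes 120 N, or if a joint passes its speed limit or range.

## Working session

There is one attempt and no reset: what is moved stays moved. The work goes in short steps, Python scripts to look and compute and a shell command to move; the robot and the scene stay as the last step left them, time stands still between calls to the robot, and variables do not carry over. Pictures are saved under pics/ and viewed, at most 10 in all, crops included, and the job is handed in when it is done.

```bash
mkdir -p pics
cat > h.py <<'E'
import numpy as np, cv2
from scipy.spatial.transform import Rotation as R
from workcell import *
def cam(name,obs=None):
    m=camera_model(name)
    if name=='wrist':
        o=obs or get_obs(); T=np.eye(4); T[:3,:3]=R.from_rotvec(o['orientation']).as_matrix(); T[:3,3]=o['ee_pos']
        return m,T@np.array(m['tool_from_camera'])
    T=np.eye(4); q=np.array(m['orientation']); T[:3,:3]=q if q.shape==(3,3) else R.from_rotvec(q).as_matrix(); T[:3,3]=m['origin']
    return m,T
def ray(name,uv,mt):
    m,T=mt; x=(uv[0]-m['cx'])/m['fx']; y=(uv[1]-m['cy'])/m['fy']
    if name=='wrist':
        r=np.hypot(x,y); s=np.sinc(r/np.pi); d=np.array([x*s,y*s,np.cos(r)])
    else: d=np.array([x,y,1.])
    return T[:3,3],T[:3,:3]@d
def onz(name,uv,mt,z):
    o,d=ray(name,uv,mt); return o+d*(z-o[2])/d[2]
def proj(name,p,mt):
    m,T=mt; c=T[:3,:3].T@(np.array(p)-T[:3,3])
    if name=='wrist':
        n=np.hypot(c[0],c[1]); r=np.arctan2(n,c[2]); k=r/max(n,1e-9); a=c[:2]*k
    else: a=c[:2]/c[2]
    return np.array([a[0]*m['fx']+m['cx'],a[1]*m['fy']+m['cy']])
def tri(rays):
    A=0;b=0
    for o,d in rays:
        d=d/np.linalg.norm(d);P=np.eye(3)-np.outer(d,d);A=A+P;b=b+P@o
    return np.linalg.solve(A,b)
def save(n,im): cv2.imwrite('pics/'+n,cv2.cvtColor(im,cv2.COLOR_RGB2BGR))
E
python3 - <<'E'
from h import *
np.set_printoptions(precision=1,suppress=True)
for c in ['scene','side','wrist']:
    mt=cam(c); im=get_image(c); save(c+'0.png',im); np.save(c+'0.npy',im)
    print(c,{k:np.round(v,3) if not isinstance(v,str) else v for k,v in mt[0].items()})
    for t in ['chuck_grip','socket_mouth','catches','block','rail','countersink','holesaw']:
        for f in (pinpoint,):
            for d in f(t,c): 
                if d['confidence']>.2: 
                    p=mt[1]@np.r_[d['xyz'],1]; print(t,round(d['confidence'],2),p[:3],proj(c,p[:3],mt))
a=[cv2.imread('pics/%s0.png'%c) for c in('scene','side')]
cv2.imwrite('pics/two.png',cv2.resize(np.hstack(a),(800,300)))
E
```

```text
scene {'fx': np.float64(372.305), 'fy': np.float64(372.305), 'cx': np.float64(251.751), 'cy': np.float64(196.687), 'origin': array([1050.1,  278.1,  886.1]), 'orientation': array([-1.6, -2.1,  0.7])}
chuck_grip 0.39 [499.7 -82.9  95.6] [171.9 181.2]
socket_mouth 0.82 [682.  509.2  59. ] [387.  307.7]
socket_mouth 0.76 [539.7 239.1  63.4] [284.3 227.4]
socket_mouth 0.71 [176.3 328.6  83.5] [338.6 132.9]
socket_mouth 0.6 [475.2 429.    1.5] [355.  235.9]
socket_mouth 0.39 [799.6  53.6   0.8] [183.2 312.6]
catches 0.85 [ 519.8 -179.6   54.9] [139.1 188.3]
block 0.98 [542.7 238.8  -3.7] [281.8 241.1]
block 0.69 [176.3 323.6   2.3] [332.  150.9]
block 0.59 [679.3 516.5  -0.6] [382.5 316. ]
block 0.35 [536.5 237.8  61.1] [284.  226.7]
rail 0.6 [ 522.1 -182.6    3.6] [141.8 199.4]
rail 0.51 [541.7 235.7  -0.8] [280.9 240. ]
countersink 0.45 [ 519.2 -187.1   59.9] [136.3 186.4]
countersink 0.3 [504.2 -84.8  61.7] [172.6 189.9]
holesaw 0.69 [ 542.8 -281.8   62. ] [101.1 185.1]
side {'fx': np.float64(365.368), 'fy': np.float64(365.368), 'cx': np.float64(250.808), 'cy': np.float64(188.271), 'or
[... 725 characters left out ...]
il 0.83 [ 523.1 -177.1    0.3] [313.4 267.9]
countersink 0.61 [ 517.4 -181.6   58. ] [315.6 256.8]
holesaw 0.94 [ 538.3 -279.8   63.5] [346.9 276.9]
wrist {'fx': np.float64(297.319), 'fy': np.float64(297.319), 'cx': np.float64(256.861), 'cy': np.float64(190.644), 'tool_from_camera': array([[   0. ,   -1. ,   -0.3,   79.3],
       [   1. ,    0. ,    0. ,    1.1],
       [  -0. ,   -0.3,    1. , -144.3],
       [   0. ,    0. ,    0. ,    1. ]])}
chuck_grip 0.78 [508.  -84.4  99.3] [153.2 255.7]
catches 0.59 [ 523.2 -182.8   60.6] [182.8 303.5]
rail 0.65 [ 523.3 -180.7    3.1] [190.4 279.9]
countersink 0.58 [ 527.1 -180.6   58.3] [185.6 301.4]
holesaw 0.84 [ 541.3 -279.7   61.2] [202.3 350.9]
```

View pics/scene0.png

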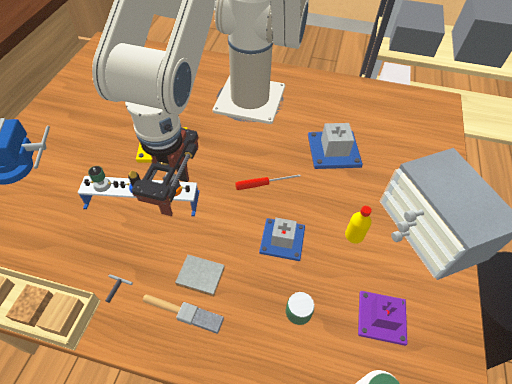

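View pics/side0.png

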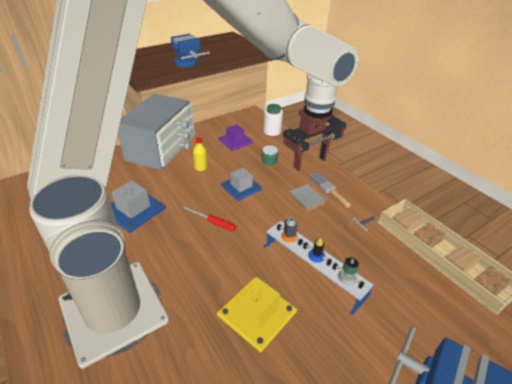

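View pics/wrist0.png

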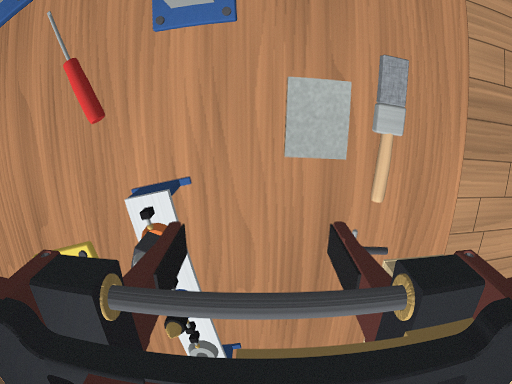

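The scene camera shows these block-like things:
- Small blue one at (284,233), world about (540,241).
- Larger blue one at (337,145), with its top about 85 mm up.
- Purple one at (385,315).
- Yellow one, seen in the side view at (257,310).

The meant block is the smaller of the two blue ones, at (284,233); its top also measures about 62 mm. The chuck with the orange collar is at the end of the rail, side (290,230), world about (503,-83). The countersink (blue collar) is at side (317,255) and the hole saw (green) at (348,270). I'll confirm with a crop.

Run:
```python
from h import *
a=np.load('scene0.npy')[110:270,230:370]; b=np.load('side0.npy')[205:305,255:385]
save('crop.png',np.hstack([cv2.resize(a,(394,450),interpolation=cv2.INTER_CUBIC),cv2.resize(b,(400,450),interpolation=cv2.INTER_CUBIC)]))
print(R.from_rotvec(get_obs()['orientation']).as_matrix().round(3))
```

```text
[[ 0.  1. -0.]
 [ 1. -0. -0.]
 [-0. -0. -1.]]
```

View pics/crop.png

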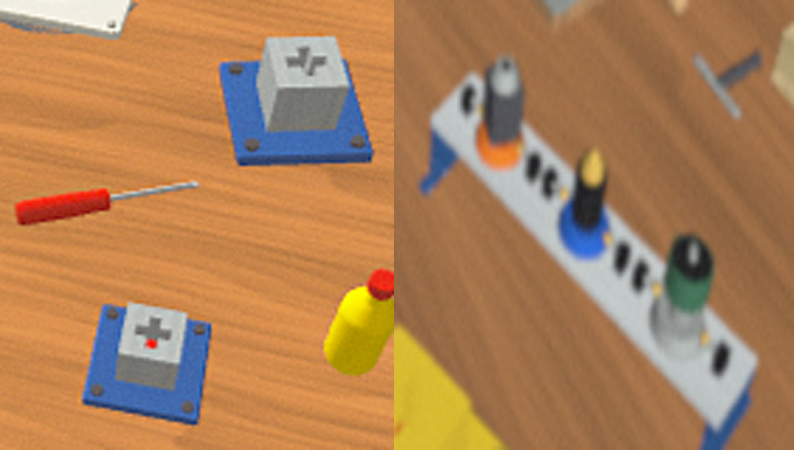

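The crop shows the small blue-based block with the cross slot and the red pin (crop 153,335), and the chuck with the orange collar at the rail's end (crop 500,115). Next I look at the block from above.

```bash
python3 -m jog '0.2 -0.1 0 0 0 0 -1; 0.4 -0.2 0 0 0 0 -1; 0.6 -0.3 0 0 0 0 -1; 0.8 -0.42 0 0 0 0 -1; 0.8 -0.42 0 0 0 0 -1; 0.8 -0.42 0 0 0 0 -1; 0.8 -0.42 0 0 0 0 -1'
python3 - <<'E'
from h import *
o=get_obs(); im=get_image('wrist'); np.save('wb.npy',im); save('wb.png',im); np.save('wbpose.npy',np.r_[o['ee_pos'],o['orientation']])
mt=cam('wrist',o)
for t in ['socket_mouth','block']:
    for d in pinpoint(t,'wrist'): p=(mt[1]@np.r_[d['xyz'],1])[:3]; print(t,d['confidence'],p.round(1),proj('wrist',p,mt).round(1))
E
python3 -m jog '-0.2 -0.02 0 0 0 0 -1; -0.4 -0.04 0 0 0 0 -1; -0.6 -0.06 0 0 0 0 -1; -0.8 -0.1 0 0 0 0 -1; -1 -0.15 0 0 0 0 -1; -1 -0.18 0 0 0 0 -1; -1 -0.18 0 0 0 0 -1;-1 -0.18 0 0 0 0 -1'
python3 -m jog '-0.2 0 0 0 0 0 -1; -0.4 0 0 0 0 0 -1; -0.6 0 0 0 0 0 -1; -0.62 0 0 0 0 0 -1; -0.62 0 0 0 0 0 -1; -0.62 0 0 0 0 0 -1'
python3 - <<'E'
from h import *
o=get_obs(); im=get_image('wrist'); np.save('wc.npy',im); save('wc.png',im); np.save('wcpose.npy',np.r_[o['ee_pos'],o['orientation']])
mt=cam('wrist',o)
for t in ['chuck_grip','chuck','catches','countersink']:
    for d in pinpoint(t,'wrist'): p=(mt[1]@np.r_[d['xyz'],1])[:3]; print(t,d['confidence'],p.round(1),proj('wrist',p,mt).round(1))
a=np.load('wb.npy')[:300];b=im[:300]
save('wbc.png',cv2.resize(np.hstack([a[:,100:400],b[:,100:400]]),(800,400),interpolation=cv2.INTER_CUBIC))
E
```

```text
t: 1.9
ee_pos: [541.6, 159.4, 239.8]
orientation: [2.221, 2.221, 0.001]
ft_force: [-0.2, -0.2, -0.6]
width: 87.9
grasp_force: 0.0
socket_mouth 0.97 [546.  241.4  61.3] [259.7 100.7]
socket_mouth 0.69 [507.3 -87.8  96.8] [231.2 355.3]
block 0.92 [175.6 327.4  -1. ] [25.4 66.9]
block 0.74 [ 306.1 -211.1   -1.3] [137.6 351. ]
t: 2.85
ee_pos: [505.3, -39.8, 239.8]
orientation: [2.222, 2.221, 0.001]
ft_force: [0.1, 0.5, 0.5]
width: 87.6
grasp_force: 0.0
t: 3.45
ee_pos: [505.2, -162.6, 239.5]
orientation: [-2.22, -2.222, -0.0]
ft_force: [0.6, 0.0, 0.1]
width: 87.9
grasp_force: 0.0
chuck_grip 0.68 [507.  -86.6  98.5] [257.6 106.8]
chuck 0.75 [501.9 -81.9  56.8] [252.8 102.1]
countersink 0.93 [ 522. -181.   57.] [270.4 189.8]
```

View pics/wbc.png

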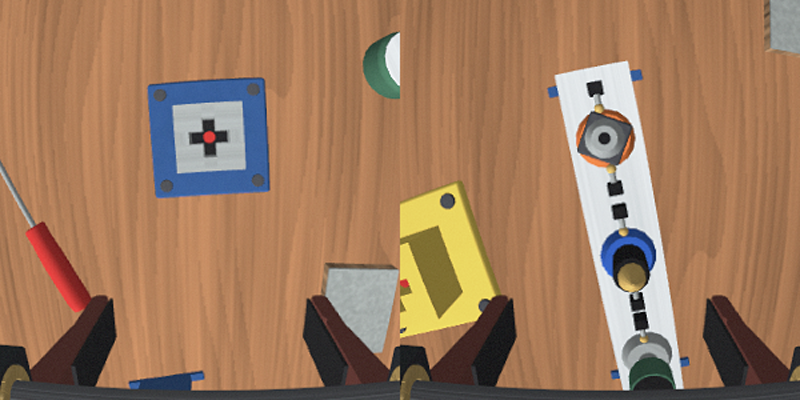

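The left half shows the block with its cross at about crop (209,137), turned about -3°. The right half shows the chuck at crop (604,138), its square grip turned about 20° in the picture, and the catches along the rail. Next I fit both precisely.

```bash
cat > fit.py <<'E'
from h import *
def mt_of(f):
    v=np.load(f); return cam('wrist',dict(ee_pos=v[:3],orientation=v[3:]))
def rect(mask,mt,z):
    n,l,st,ce=cv2.connectedComponentsWithStats(mask.astype(np.uint8)); k=1+np.argmax(st[1:,4]); 
    c=max(cv2.findContours((l==k).astype(np.uint8),cv2.RETR_EXTERNAL,cv2.CHAIN_APPROX_NONE)[0],key=len)[:,0]
    P=np.array([onz('wrist',uv,mt,z)[:2] for uv in c],np.float32)
    (cx,cy),(w,h),a=cv2.minAreaRect(P); return np.round([cx,cy,w,h,a],1),st[k]
def win(im,uv,r):
    m=np.zeros(im.shape[:2],bool); u,v=map(int,uv); m[v-r:v+r,u-r:u+r]=1; return m
E
python3 - <<'E'
from fit import *
mt=mt_of('wbpose.npy'); im=np.load('wb.npy').astype(int); r,g,b=im[...,0],im[...,1],im[...,2]
w=win(im,(257,102),60); sat=im.max(2)-im.min(2)
blue=w&(b>r+50); n=blue.astype(np.uint8)
print('base z12',rect(cv2.morphologyEx(n,cv2.MORPH_CLOSE,np.ones((9,9))),mt,12))
print('steel z62',rect(w&(sat<30)&(r>150),mt,62))
w2=win(im,(257,102),22)
cross=w2&((r<110)|(r>g+60)); print('cross z62',rect(cross,mt,62))
mt=mt_of('wcpose.npy'); im=np.load('wc.npy').astype(int)
print(im[80:128:4,228:280:4].sum(2)//3)
o=np.load('wc.npy'); r,g,b=im[...,0],im[...,1],im[...,2]
org=win(im,(253,103),35)&(r>g+70)&(r>b+100)&(g<150)&(b<70); ys,xs=np.nonzero(org); print(xs.min(),xs.max(),ys.min(),ys.max())
save('z.png',cv2.resize(o[70:140,220:290],(560,560),interpolation=cv2.INTER_CUBIC))
E
```

```text
base z12 (array([542.6, 239.4, 108.2, 107.7,   3.5]), array([ 211,   59,   91,   89, 4685], dtype=int32))
steel z62 (array([542.7, 239.8,  55.8,  55.5,   3.7]), array([ 230,   76,   54,   54, 2174], dtype=int32))
cross z62 (array([542.2, 238.9,  26.6,  26.7,  47.7]), array([242,  89,  29,  29, 423], dtype=int32))
[[233 229 231 229 230 160 114 230 230 226 230 230 235]
 [230 227 232 231  55 119  79  81  75 152 231 231 234]
 [229 227 231  77  82  78  84  60 109 104  74 234 232]
 [226 226  95  75  91  94  98  93  96  79  50 104 232]
 [225 237 106 106 105 178 176 175 102  94  79  74 236]
 [224 151 131 143 170 173  32 115 171  92  81  56 202]
 [228 155  82 164 178 146  38  33 172  89  87 131 155]
 [227 170  79 180 176 176 133 171 176 105  71  88 241]
 [228 228  83  94 193 188 168 174 142 122 113  84 232]
 [177 223 154 104  87 193 180 165 139  78 115 206 229]
 [124 226 232 161 155 142  94  78  79  63 186 222 228]
 [126 227 229 224 229 152 144 112  91 228 222 223 227]]
233 272 85 124
```

View pics/z.png

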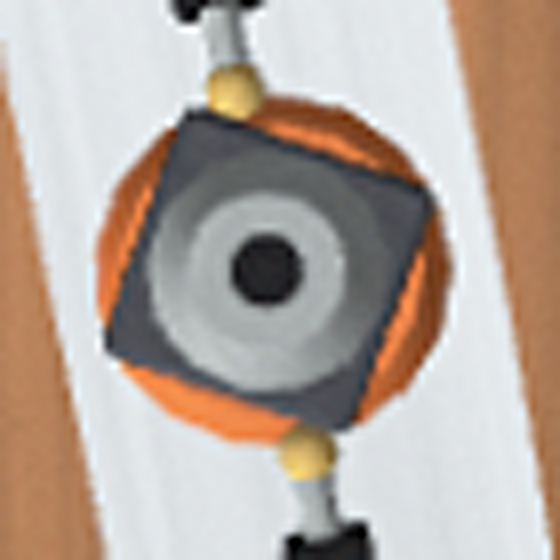

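The zoom shows the grip's top corners at (188,110), (433,192), (345,432) and (107,352) and the nose bore at (266,268). I convert these, and triangulate with the side view as a height check.

Run:
```python
from fit import *
mt=mt_of('wcpose.npy')
f=lambda p:(p[0]/8+220-.44,p[1]/8+70-.44)
C=np.array([onz('wrist',f(p),mt,118)[:2] for p in [(188,110),(433,192),(345,432),(107,352)]])
print('center',C.mean(0)); E=np.roll(C,-1,0)-C; print('sides',np.hypot(*E.T),'ang mod90',np.degrees(np.arctan2(E[:,1],E[:,0]))%90)
n=f((266,268)); print('nose z130',onz('wrist',n,mt,130))
ms=cam('side'); print('tri nose',tri([ray('wrist',n,mt),ray('side',(290.4,218.8),ms)]))
# block top centre: side + scene + wrist pinpoint cross
s=(230+153/394*140,110+335/450*160); print(s)
mb=mt_of('wbpose.npy'); u=proj('wrist',[542.5,239.4,62],mb); print(tri([ray('wrist',u,mb),ray('scene',(s[0],s[1]-3),cam('scene'))]))
```

```text
center [502.94548398 -83.33687533]
sides [28.42493837 28.60299386 27.91019752 28.48827379] ang mod90 [71.27685487 70.42550593 71.04754006 71.4578087 ]
nose z130 [502.87141343 -83.03266309 130.        ]
tri nose [501.53367161 -81.74251543 130.07400654]
(284.3654822335025, 229.11111111111111)
[542.52152982 239.1864616   74.0361163 ]
```

Grip: centre (502.9,-83.2), flats at -19°. Block: (542.5,239.4), slots at +3.4°. I go above the chuck and turn +19° about the tool's z.

```bash
python3 -m jog '0.15 0 0 0 0 0.25 -1; 0.3 -0.01 0 0 0 0.5 -1; 0.4 -0.01 0 0 0 0.633 -1; 0.4 -0.01 0 0 0 0.633 -1; 0.4 -0.01 0 0 0 0.633 -1; 0.4 -0.01 0.2 0 0 0.633 -1;0.4 -0.01 0.2 0 0 0.633 -1;0.4 -0.01 0.2 0 0 0.633 -1'
python3 - <<'E'
from h import *
o=get_obs(); mt=cam('wrist',o); im=get_image('wrist'); np.save('wd.npy',im); np.save('wdpose.npy',np.r_[o['ee_pos'],o['orientation']])
print(o['ee_pos'],get_obs()['ee_pos'],R.from_rotvec(o['orientation']).as_matrix().round(3))
for p in ([502.9,-83.1,130],[502.9,-83.1,97]): print(proj('wrist',p,mt))
im=im.copy(); u=proj('wrist',[502.9,-83.1,130],mt).astype(int); cv2.circle(im,tuple(map(int,u)),3,(255,0,255),1)
save('wd.png',im)
E
```

```text
t: 4.5
ee_pos: [502.6, -84.5, 199.5]
orientation: [-2.556, -1.824, 0.002]
ft_force: [-0.2, -0.9, 0.0]
width: 87.7
grasp_force: 0.0
[502.55199956 -84.54410536 199.54028485] [503.27397958 -84.59493351 200.32465876] [[ 0.325  0.946 -0.002]
 [ 0.946 -0.325  0.   ]
 [-0.    -0.002 -1.   ]]
[255.21296728 207.51497012]
[255.46724032 194.48083685]
```

View pics/wd.png

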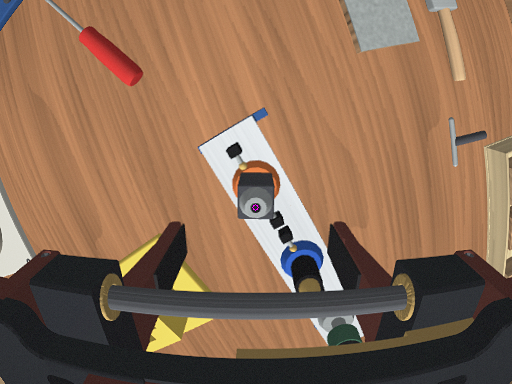

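The predicted nose position (255,207) lands on the nose bore and the grip lines up with the jaws. I descend and grip.

```bash
python3 -m jog '0.004 0 0.15 0 0 0 -1; 0.004 0 0.3 0 0 0 -1; 0.004 0 0.42 0 0 0 -1; 0.004 0 0.5 0 0 0 -1; 0.004 0 0.523 0 0 0 -1; 0.004 0 0.523 0 0 0 -1; 0.004 0 0.523 0 0 0 1; 0.004 0 0.523 0 0 0 1'
python3 -m jog '0 0 0 0 0 0 1;0 0 0 0 0 0 1;0 0 0 0 0 0 1;0 0 0 0 0 0 1'
```

```text
t: 5.35
ee_pos: [504.2, -83.4, 96.3]
orientation: [2.556, 1.824, 0.002]
ft_force: [0.0, -0.2, -1.0]
width: 75.1
grasp_force: 0.0
t: 5.75
ee_pos: [503.3, -83.2, 95.2]
orientation: [2.557, 1.825, 0.0]
ft_force: [0.1, -0.5, 0.4]
width: 43.6
grasp_force: 0.0
```

```bash
python3 -m jog '0 0 0 0 0 0 1;0 0 0 0 0 0 1;0 0 0 0 0 0 1;0 0 0 0 0 0 1;0 0 0 0 0 0 1'
```

```text
t: 6.25
ee_pos: [502.8, -83.1, 95.0]
orientation: [-2.557, -1.824, 0.001]
ft_force: [-3.2, -0.1, 2.4]
width: 29.8
grasp_force: 30.0
```

```bash
python3 -m jog '0 0 -0.02 0 0 0 1; 0 0 -0.04 0 0 0 1; 0 0 -0.06 0 0 0 1; 0 0 -0.08 0 0 0 1; 0 0 -0.1 0 0 0 1; 0 0 -0.15 0 0 0 1; 0 0 -0.2 0 0 0 1; 0 0 -0.2 0 0 0 1'
python3 -m jog '0 0 -0.1 0 0 0 1; 0 0 -0.25 0 0 0 1; 0 0 -0.4 0 0 0 1; 0 0 -0.4 0 0 0 1; 0 0 -0.4 0 0 0 1'
python3 - <<'E'
from h import *
o=get_obs(); mt=cam('wrist',o); im=get_image('wrist'); a=get_image('scene'); np.save('we.npy',im); np.save('wepose.npy',np.r_[o['ee_pos'],o['orientation']])
print(o['ee_pos'],o['ft_force'],o['width'],R.from_rotvec(o['orientation']).as_matrix().round(3))
s=get_image('side')
save('lift.png',np.hstack([cv2.resize(im[100:330,120:400],(487,400)),cv2.resize(s[110:350,210:398],(313,400))]))
E
```

```text
t: 7.05
ee_pos: [504.5, -83.5, 137.0]
orientation: [2.555, 1.823, 0.004]
ft_force: [-0.2, 0.2, -4.4]
width: 30.1
grasp_force: 30.0
t: 7.55
ee_pos: [503.2, -83.2, 215.0]
orientation: [2.557, 1.824, 0.001]
ft_force: [-0.2, 0.2, -3.1]
width: 29.6
grasp_force: 30.0
[503.21575066 -83.21194325 215.02099544] [-0.16125404  0.23181323 -3.08126289] 29.608490994417227 [[ 0.325  0.946  0.001]
 [ 0.946 -0.325 -0.   ]
 [ 0.     0.001 -1.   ]]
```

View pics/lift.png

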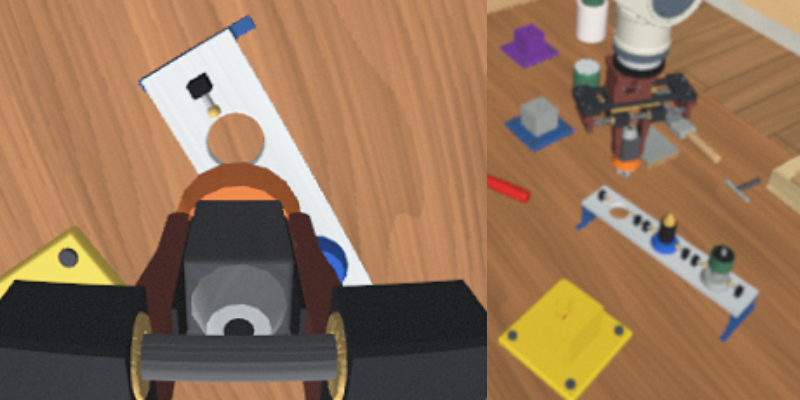

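The chuck is held square and clear of the rail, and the other two tools are still standing. Now I check the in-hand offset and work out the move to the block.

Run:
```python
from fit import *
v=np.load('wepose.npy'); mt=mt_of('wepose.npy'); Rm=R.from_rotvec(v[3:]).as_matrix()
for uv,dz in (((256.8-.3,288-.3),-35),((256.8-.3,288-.3),-30)):
    p=onz('wrist',uv,mt,v[2]-dz); print('nose in tool',(Rm.T@(p-v[:3])).round(1))
print(proj('wrist',v[:3]+Rm@[0,0,-35],mt))
D=np.array([542.5,239.3,215])-[503,-83.2,215]; print('tool shift/200',(Rm.T@D/200).round(4))
```

```text
nose in tool [  1.6   1.  -35. ]
nose in tool [ -1.9   1.  -30. ]
[254.16940222 290.62279733]
tool shift/200 [ 1.589e+00 -3.379e-01 -2.000e-04]
```

```bash
python3 -m jog '0.15 -0.03 0 0 0 0 1; 0.35 -0.07 0 0 0 0 1; 0.55 -0.12 0 0 0 0 1; 0.7 -0.15 0 0 0 0 1; 0.8 -0.17 0 0 0 0 1; 0.8 -0.17 0 0 0 0 1'
python3 -m jog '0.15 -0.03 0 0 0 -0.2 1; 0.35 -0.07 0 0 0 -0.4 1; 0.55 -0.12 0 0 0 -0.6 1; 0.7 -0.15 0 0 0 -0.747 1; 0.789 -0.168 0 0 0 -0.747 1; 0.789 -0.168 0 0 0 -0.747 1; 0.789 -0.168 0 0 0 -0.747 1; 0.789 -0.168 0 0 0 -0.747 1'
python3 -m jog '0 0 0.1 0 0 0 1; 0 0 0.2 0 0 0 1; 0 0 0.3 0 0 0 1; 0 0 0.3 0 0 0 1; 0 0 0.3 0 0 0 1'
python3 - <<'E'
from fit import *
P=[]
for i in range(4):
    o=get_obs(); mt=cam('wrist',o); im=get_image('wrist'); P.append(np.r_[o['ee_pos'],o['orientation']])
np.save('wf.npy',im); np.save('wfpose.npy',P[-1]); print(np.round([p[:3] for p in P],1), o['ft_force'])
M=R.from_rotvec(o['orientation']).as_matrix(); print('yaw of tool y',np.degrees(np.arctan2(M[1,1],M[0,1])))
i=im.astype(int); r,g,b=i[...,0],i[...,1],i[...,2]; sat=i.max(2)-i.min(2)
print(rect((b>r+50)&win(i,proj('wrist',[542.5,239.3,12],mt),75),mt,12))
s=get_image('side'); mS=cam('side')
u=proj('side',[542.5,239.3,100],mS).astype(int); sc=get_image('scene'); w=proj('scene',[542.5,239.3,100],cam('scene')).astype(int)
c=lambda a,u:cv2.resize(a[max(u[1]-50,0):u[1]+50,u[0]-45:u[0]+45],(270,300),interpolation=cv2.INTER_CUBIC)
save('ab.png',np.hstack([c(s,u),c(sc,w),cv2.resize(im[30:330,120:380],(260,300))]))
E
```

```text
t: 8.3
ee_pos: [522.7, 81.2, 213.6]
orientation: [-2.554, -1.827, 0.003]
ft_force: [-0.9, -0.7, -2.7]
width: 29.8
grasp_force: 30.0
t: 9.1
ee_pos: [542.4, 237.7, 214.6]
orientation: [-2.156, -2.284, 0.002]
ft_force: [-0.4, 1.3, -3.2]
width: 29.8
grasp_force: 30.0
t: 9.6
ee_pos: [542.8, 238.3, 155.3]
orientation: [-2.156, -2.285, 0.001]
ft_force: [0.6, 0.0, -2.3]
width: 30.0
grasp_force: 30.0
[[542.8 238.3 155.3]
 [543.3 238.8 156. ]
 [543.5 239.1 156.3]
 [543.6 239.2 156.4]] [-0.22161838 -0.07998361 -3.02354095]
yaw of tool y 3.3819602408040343
(array([542.5, 241. , 107.9, 107.5,   3.7]), array([ 200,  128,  110,  103, 5301], dtype=int32))
```

View pics/ab.png

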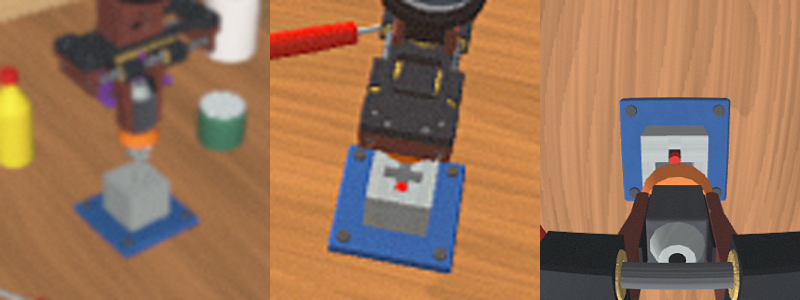

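The chuck hangs above the small block with its yaw matched at 3.4°. I re-read the pose and lower gently.

```bash
python3 -m jog '0 0 0.05 0 0 0 1; 0 0 0.1 0 0 0 1; 0 0 0.1 0 0 0 1; 0 0 0.1 0 0 0 1; 0 0 0.1 0 0 0 1'
python3 -m jog '0 0 0.03 0 0 0 1; 0 0 0.055 0 0 0 1; 0 0 0.055 0 0 0 1; 0 0 0.055 0 0 0 1'
python3 -m jog '0 0 0 0 0 0 1; 0 0 0 0 0 0 1'
```

```text
t: 10.4
ee_pos: [542.8, 239.4, 135.0]
orientation: [-2.154, -2.287, 0.0]
ft_force: [-0.2, 1.1, -4.1]
width: 29.7
grasp_force: 30.0
t: 10.8
ee_pos: [542.6, 239.2, 123.8]
orientation: [-2.154, -2.287, 0.001]
ft_force: [1.3, 0.6, -2.8]
width: 29.8
grasp_force: 30.0
t: 11.0
ee_pos: [542.9, 239.3, 124.3]
orientation: [2.154, 2.287, 0.001]
ft_force: [-1.1, 0.1, -4.7]
width: 30.0
grasp_force: 30.0
```

The pilot is in freely. Next the splines, which meet the face at a TCP height of about 119.

```bash
python3 -m jog '0 0 0.02 0 0 0 1; 0 0 0.035 0 0 0 1; 0 0 0.05 0 0 0 1; 0 0 0.05 0 0 0 1; 0 0 0.05 0 0 0 1'
```

```text
t: 11.5
ee_pos: [542.6, 239.2, 113.9]
orientation: [-2.154, -2.287, 0.001]
ft_force: [-0.5, -0.1, -4.1]
width: 29.7
grasp_force: 30.0
```

```bash
python3 -m jog '0 0 0.02 0 0 0 1; 0 0 0.04 0 0 0 1; 0 0 0.06 0 0 0 1; 0 0 0.075 0 0 0 1; 0 0 0.075 0 0 0 1; 0 0 0.075 0 0 0 1'
python3 -m jog '0 0 0.005 0 0 0 1; 0 0 0.01 0 0 0 1; 0 0 0.01 0 0 0 1; 0 0 0.01 0 0 0 1'
```

```text
t: 12.1
ee_pos: [542.9, 239.4, 99.6]
orientation: [2.154, 2.287, 0.0]
ft_force: [-3.2, -1.2, 5.6]
width: 29.4
grasp_force: 30.0
t: 12.5
ee_pos: [542.9, 239.4, 97.8]
orientation: [2.154, 2.287, 0.001]
ft_force: [-3.8, 0.1, 7.6]
width: 29.7
grasp_force: 30.0
```

```bash
python3 -m jog '0 0 0.005 0 0 0 1; 0 0 0.005 0 0 0 1; 0 0 0.005 0 0 0 1; 0 0 0.005 0 0 0 1'
python3 -m jog '0 0 0.005 0 0 0 1; 0 0 0.005 0 0 0 1; 0 0 0.005 0 0 0 1; 0 0 0.005 0 0 0 1'
```

```text
t: 12.9
ee_pos: [542.9, 239.4, 97.0]
orientation: [2.154, 2.287, 0.001]
ft_force: [-3.1, -0.8, 9.9]
width: 29.7
grasp_force: 30.0
t: 13.3
ee_pos: [542.9, 239.4, 97.0]
orientation: [2.154, 2.287, 0.001]
ft_force: [-6.5, -1.5, 18.3]
width: 29.9
grasp_force: 30.0
```

Height stopped at 97.0 while the force rose to 18 N, so the collar should be seated. One last picture to verify.

Run:
```python
from h import *
s=get_image('side'); sc=get_image('scene'); w=get_image('wrist'); o=get_obs(); print(o['ee_pos'],o['ft_force'],o['width'])
u=proj('side',[542.5,239.3,70],cam('side')).astype(int)
save('end.png',np.hstack([cv2.resize(s[u[1]-35:u[1]+35,u[0]-35:u[0]+35],(400,400),interpolation=cv2.INTER_CUBIC),cv2.resize(w[60:330,120:390],(400,400))]))
```

```text
[542.87511195 239.42171923  96.96490922] [-6.61346281 -2.19674005 18.49046473] 29.780173823133477
```

View pics/end.png

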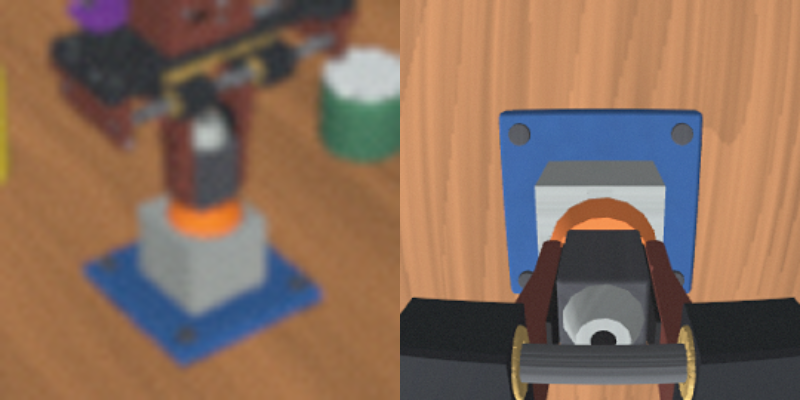

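The collar sits flush on the block's face (left 205,218) and is held by the fingers, still pressed down with about 18 N. I'm handing it in.

```bash
python3 -c "from workcell import close_job; print(close_job())"
```

```text
the job is handed in; nothing more can be done
None
```

The chuck is fully home in the small blue-based block, with its collar flush on the face, and is still gripped and pressed down with about 18 N; I handed the job in at about 13.5 s on the robot's clock.

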